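# Reset the display cabinet's lights

## Task

The cabinet lights have tripped: on the low glass shelf, grip the bar-shaped spring-return reset knob, twist it clockwise (seen from above) all the way to its stop, hold it there for about a second, then let go so that it springs back to rest. Leave the round dimmer dial and the toggle switch on the neighbouring housings as they are.

Things in the scene. Friction and masses are not known exactly. Their poses are not given: they have to be found in the camera images.
- reset_knob (a joint): Spring-return knob angle (rad): 0 at rest, grows clockwise seen from above, hard stop at 1.0 (57 deg). A spring returns it to 0 when let go (0.03 N m at rest, 0.13 N m at the stop). Black upright bar 46 mm long, 14 wide, on a round skirt 42 across, 5 thick; top 40 mm above its fixed grey housing (84 x 84 mm, 40 high), whose top is 70 mm above the work surface. White ticks mark rest and stop.
- reset_grip (a point): Where to grip the reset knob: on its turning axis, 28 mm above the housing's top (23 above the skirt, 12 below the knob's top). Turns with the knob: x along the 46 mm bar (towards its white line), y across its 14 mm width (pinch along y, flat vertical sides), z up along the turning axis. The three like housings stand in a row across the shelf in any order, centres at least 140 mm apart.
- dimmer_mark (a point): End of the white line on top of the round black dimmer dial, 18 mm from its axis. The dial tapers from 48 to 36 mm across and is 30 mm high, on a fixed housing like the reset knob's. It turns about the vertical and stays where it is left. Leave it alone.
- toggle_tip (a point): Tip of a thin steel toggle switch pointing up, about 39 mm above the third housing. It tips either way and stays where it is left. Leave it alone. Also on the glass shelf (its top 30 mm above the work surface), at least 125 mm beyond any housing's centre in x: a ceramic quail and a capped glass jar, each under 105 mm tall.

How it is judged:
On the way:
1. the reset knob is twisted clockwise to its stop (within 10 degrees) and held there for 0.3 s (value of joint reset_knob above 0.82 rad), for 0.3 s.
At the end, for the whole second after the job is handed in: After having been at its stop, the reset knob is let go and is back at rest within 10 degrees; the dimmer's mark is within 6 mm and the toggle's tip within 6 mm of where they started (value of joint reset_knob below 0.17 rad and distance of each of dimmer_mark, toggle_tip from where it was at the start of the episode below 0.006 m); the robot touches nothing.
It fails at once if the dimmer dial is turned (its mark moves more than 6 mm) (distance of dimmer_mark from where it was at the start of the episode above 0.006 m).
It fails at once if the toggle switch is tipped (its tip moves more than 6 mm) (distance of toggle_tip from where it was at the start of the episode above 0.006 m).
It also fails if it takes over 34 s, if anything falls off the work surface, if the arm or the gripper's body presses on something with over 40 N, if the wrist force passes 120 N, or if a joint passes its speed limit or range.

## Robot

A 7-joint arm with a two-finger parallel gripper is mounted at the origin on the work surface. World frame = base frame: x ahead of the robot, y to its left, z up, the work surface at z = 0. Lengths are in m, angles in rad, forces in N, time in s.
With the tool pointing down it reaches from about 0.35 to 0.9 m from the base axis. Payload 8.1 kg.
Tool frame: the origin (TCP) lies on the centre line of the jaws, within the pads' length; the fingertips stand 14 mm ahead of it and the grasp point (between the pads) lies 5 mm behind it; z points along the fingers, y is the direction in which the jaws open and shut (so a half turn about z gives the same grasp; the last joint's range is limited). The gripper opens to 92 mm and grips with 3 to 60 N. Pads are 19 mm wide; open, the fingers measure 130 mm over their backs; the gripper's body (75 mm by 190 mm) begins 47 mm behind the grasp point.
Start: joints at [-1.352, 0.434, 0.025, 1.573, -0.012, 1.134, -0.075], TCP at [0.198, 0.593, 0.241] pointing down, gripper open.
Joint ranges: [-2.62, 2.62], [-0.44, 2.09], [-1.27, 1.32], [0.08, 2.57], [-1.32, 4.46], [0.12, 2], [-2.74, 2.74]. Speed limits (rad/s): [2.22, 2.22, 3.01, 3.01, 3.14, 3.14, 3.14].

## Interface

Orientations are given as a rotation vector (axis times angle).
In Python, from cell import observe, eyes, arm gives the robot as it stands.
- The arm moves only by the tool step_arm, never from a script. Its argument "series" is a list that holds one entry, the list of rows, each a list of 5 numbers: the finger opening in m, from 0 to 0.0918, then the shift along the world's x, y, z in m, then the turn about the world's z in degrees. In form: [[[hand, dx, dy, dz, spin], ...]]. A call has 1 to 20 rows; each row is the pose to reach, as a shift and turn from the pose measured when the call began; what a row does not reach only later rows make up. A row lasts 1/12 s, in which the tool goes at most 41.7 mm and 7.16 degrees, less where a joint would pass 70% of its speed; a pose out of reach is approached as far as the arm can. A call with a gripper value outside its range is refused whole. The fingers move at their own pace and stop on an object; "squeeze" is the grip in N (left out, the last holds). Time passes only in rows, so rows that repeat a pose let the fingers close. It gives the time, the measured TCP pose, the force and the opening at its end, in the units of the state.
- observe(): the state, without advancing time (a new reading comes with each control period).
- eyes.get_image(name): name is "scene" or "side" or "wrist"; returns (picture, depth): 480x640x3 uint8, red, green, blue; 480x640 float32, m along the optical axis (not along the pixel's ray), 0 where there is no reading.
- eyes.camera_params(name): a dict with "intrinsics" (3x3 intrinsics, pixels), "distortion" ([k1, k2, p1, p2, k3] as OpenCV has them; the pictures are not rectified), "position" and "attitude" of the camera in the world. Camera axes: x right, y down, z forward; pixel columns grow to the right and rows downward; lengths in m; the calibration is good to about 2 mm. A picture is of the moment at which its call begins: read the wrist's pose just before it. camera_params takes no time and is no camera call; for the wrist camera it gives the pose at the moment of the call.
- arm.sign_off(): hands the job in, once; it reports no verdict.
The state is a dict: "clock": time; "joints": joint angles; "dq": joint speeds; "joint_efforts": joint torques, N m; "position": TCP position; "ee_rot": TCP orientation; "force": force on the tool from outside, world axes, zero at the start; "ft_torque": the same for the moment, N m; "width": opening from 0.0 (shut) to 1.0 (fully open).
Only numpy, scipy, OpenCV 4.12 (cv2) and the standard library are available. Lean on these libraries where they do the work, as an engineer would, in place of code of your own. Each camera call takes 0.05 s, during which the arm holds its last target.

## Working session

There is one attempt and no reset: what is moved stays moved. The work goes in short steps, Python scripts to look and compute and a tool call to move; the robot and the scene stay as the last step left them, time stands still between calls to the robot, and variables do not carry over. Pictures are saved under pics/ and viewed, and the job is handed in when it is done.

Besides the shell and the picture viewer there is one more tool, called by a JSON object that holds its "method" and its "body", one argument or row to a line. step_arm: Moves the arm, as the interface text tells. Its arguments: {"type":"object","properties":{"series":{"type":"array"},"squeeze":{"type":"number"}},"required":["series"]}

```bash
mkdir -p pics; ls; python3 - <<'E'
from cell import observe, eyes, arm
import cv2,numpy as np
s=observe();print(s)
for n in ("scene","side","wrist"):
    p=eyes.camera_params(n);print(n,p)
    im,d=eyes.get_image(n);cv2.imwrite(f"pics/{n}0.png",im[:,:,::-1]);np.savez(f"{n}0.npz",im=im,d=d,**{k:np.array(v) for k,v in p.items()})
E
```

```text
pics
{'clock': 0.0, 'joints': array([-1.35160716,  0.43520562,  0.02498145,  1.57408758, -0.01159407,
        1.13401329, -0.07508728]), 'dq': array([-0.00073041,  0.00236581, -0.0005859 , -0.00169762,  0.00128414,
       -0.00051167,  0.0002354 ]), 'joint_efforts': array([-7.18332212e-04, -6.67857027e+01,  9.84517671e-01, -3.14460468e+01,
       -6.05532154e-02,  4.29262931e-02,  1.50303840e-04]), 'position': array([0.19756924, 0.59243475, 0.23995953]), 'ee_rot': array([-5.03367234e-01, -3.10090047e+00,  2.45921322e-03]), 'force': array([-0.444565  ,  0.42512984, -0.23581451]), 'ft_torque': array([-0.04274154,  0.03011529,  0.04144923]), 'width': 0.9993847023805114}
scene {'intrinsics': array([[571.40686901,   0.        , 323.89822225],
       [  0.        , 571.40686901, 236.36947136],
       [  0.        ,   0.        ,   1.        ]]), 'distortion': array([0.02351586, 0.        , 0.        , 0.        , 0.        ]), 'position': array([ 1.05925698, -0.01124555,  0.99753015]), 'attitude': array([-1.98793847, -1.84532883,  0.52170517])}
side {'intrinsics': array([[583.26818093,   0.        , 319.35399975],
       [  0.        , 583.26818093, 241.54227755],
       [  0.        ,   0.        ,   1.        ]]), 'distortion': array([0.00689075, 0.        , 0.        , 0.        , 0.        ]), 'position': array([ 0.44624128, -0.67086169,  0.89137745]), 'attitude': array([-2.3985806 ,  0.2077151 , -0.06318912])}
wrist {'intrinsics': array([[415.93829592,   0.        , 317.37723444],
       [  0.        , 415.93829592, 238.20988225],
       [  0.        ,   0.        ,   1.        ]]), 'distortion': array([-0.08121239,  0.        ,  0.        ,  0.        ,  0.        ]), 'position': array([0.11690152, 0.62017758, 0.38258315]), 'attitude': array([2.33002828, 1.67803971, 0.26616601])}
```

View pics/scene0.png

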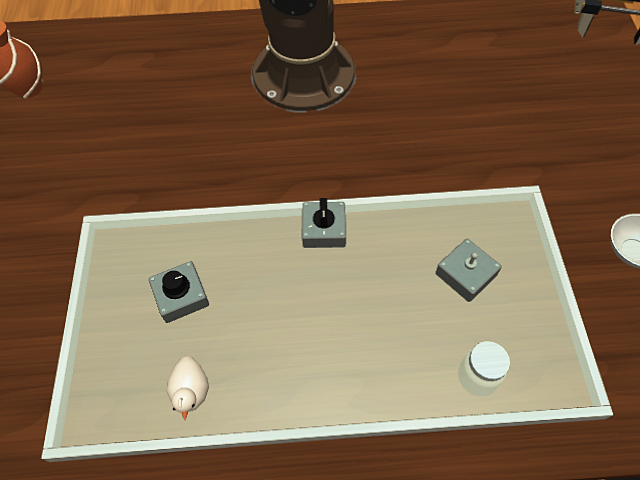

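View pics/side0.png

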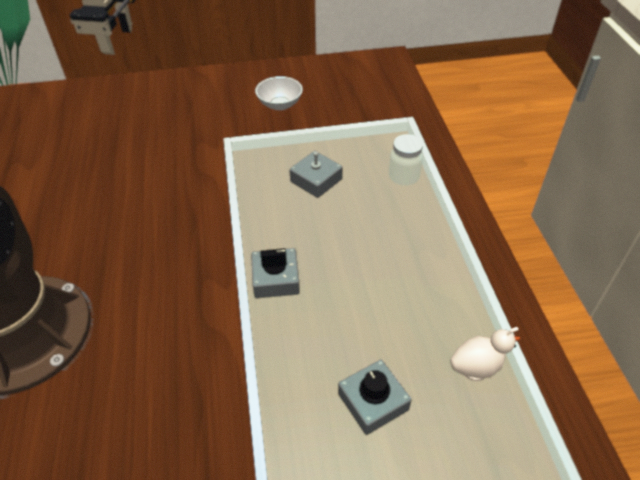

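View pics/wrist0.png

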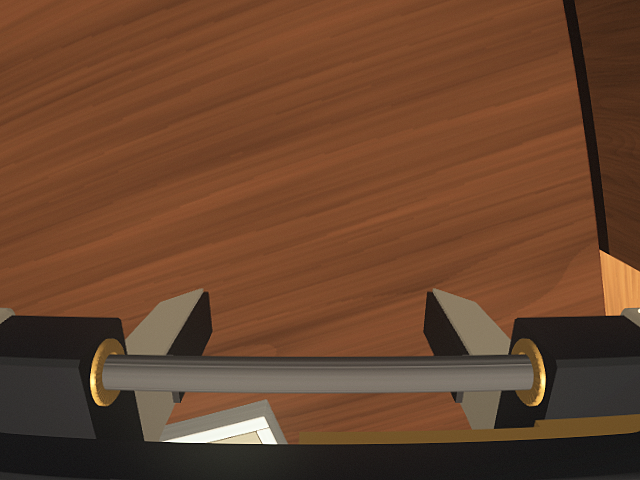

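The scene view shows the bar knob on the middle housing at about (323,215), the dimmer at (176,285) and the toggle at (472,262). I'll zoom in on the knob in both fixed views.

```bash
python3 - <<'E'
import cv2,numpy as np
a=np.load("scene0.npz")["im"][185:260,285:365,::-1];b=np.load("side0.npz")["im"][235:310,235:315,::-1]
cv2.imwrite("pics/z.png",np.hstack([cv2.resize(x,(400,375),interpolation=cv2.INTER_CUBIC) for x in(a,b)]))
E
cat > h.py <<'E'
import cv2,numpy as np
from scipy.spatial.transform import Rotation as R
def ray(p,uv):
    k=cv2.undistortPoints(np.array(uv,float).reshape(-1,1,2),p["intrinsics"],p["distortion"]).reshape(-1,2)
    d=np.c_[k,np.ones(len(k))]@R.from_rotvec(p["attitude"]).as_matrix().T
    return np.array(p["position"]),d
def onz(p,uv,z):
    o,d=ray(p,uv);return o+d*((z-o[2])/d[:,2])[:,None]
def proj(p,X):
    Rm=R.from_rotvec(p["attitude"]).as_matrix().T
    return cv2.projectPoints(np.array(X,float).reshape(-1,3),Rm,-Rm@p["position"],p["intrinsics"],p["distortion"])[0].reshape(-1,2)
E
python3 - <<'E'
from h import *
for n in("scene","side"):
    f=np.load(n+"0.npz");im=f["im"]
    hsv=cv2.cvtColor(im,cv2.COLOR_RGB2HSV)
    # black & grey
    blk=(hsv[...,2]<45).astype(np.uint8)
    c=[x for x in cv2.findContours(blk,cv2.RETR_EXTERNAL,cv2.CHAIN_APPROX_NONE)[0] if cv2.contourArea(x)>80]
    for x in c: print(n,cv2.boundingRect(x),cv2.contourArea(x))
    g=((hsv[...,0]>85)&(hsv[...,0]<115)&(hsv[...,2]>95)&(hsv[...,2]<175)&(hsv[...,1]>15)).astype(np.uint8)
    for x in cv2.findContours(g,cv2.RETR_EXTERNAL,cv2.CHAIN_APPROX_NONE)[0]:
        if cv2.contourArea(x)>300:
            q=cv2.minAreaRect(x);print("grey",cv2.boundingRect(x),cv2.contourArea(x),onz(f,[q[0]],0.07).round(4))
            ap=cv2.approxPolyDP(cv2.convexHull(x),4,True).reshape(-1,2);print(ap.tolist(),onz(f,ap,0.07).round(3).tolist())
E
```

```text
scene (574, 475, 66, 5) 105.0
scene (162, 271, 28, 28) 551.0
scene (313, 198, 21, 30) 358.5
scene (255, 81, 98, 29) 117.0
scene (256, 46, 94, 53) 1010.0
scene (581, 0, 32, 15) 201.5
scene (259, 0, 74, 59) 3448.0
side (360, 372, 29, 31) 614.0
side (0, 352, 9, 29) 89.0
side (18, 288, 57, 55) 721.0
side (262, 250, 24, 24) 424.0
side (0, 187, 39, 141) 3447.0
side (117, 13, 12, 19) 106.5
side (71, 0, 53, 29) 431.5
```

View pics/z.png

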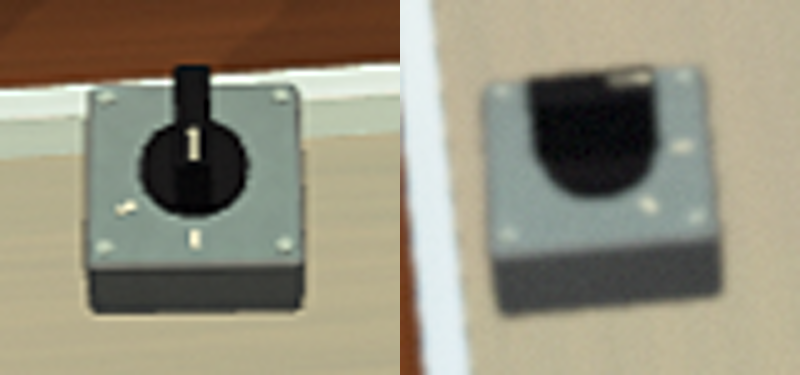

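```bash
python3 - <<'E'
from h import *
S=np.load("scene0.npz");D=np.load("side0.npz")
u=lambda l:[(x/5+285-.4,y/5+185-.4) for x,y in l]
v=lambda l:[((x-400)/5+235-.4,y/5+235-.4) for x,y in l]
for nm,f,g in(("sc",S,u([(90,88),(297,88),(302,267),(88,267)])),("si",D,v([(485,83),(706,70),(718,235),(493,255)]))):
    P=onz(f,g,.07);print(nm,P.round(4).tolist(),P.mean(0))
print("bar sc",onz(S,u([(174,66),(210,66),(188,130),(194,160),(175,160),(212,160)]),.11).round(4).tolist())
print("bar si",onz(D,v([(607,77),(652,77),(527,77),(656,77)]),.11).round(4).tolist())
print("ticks sc",onz(S,u([(125,207),(195,238)]),.07).round(4).tolist(),"si",onz(D,v([(682,146),(649,205)]),.07).round(4).tolist())
# skirt black width: center
for n,f,b in(("sc",S,u([(193,165)])),("si",D,v([(593,140)]))): print(onz(f,b,.075))
E
```

```text
sc [[0.4287, -0.0223, 0.07], [0.4352, 0.0584, 0.07], [0.5163, 0.0531, 0.07], [0.5099, -0.0273, 0.07]] [0.47252549 0.0154985  0.07      ]
si [[0.4316, 0.0613, 0.07], [0.514, 0.053, 0.07], [0.5072, -0.0257, 0.07], [0.427, -0.0205, 0.07]] [0.46995454 0.01705585 0.07      ]
bar sc [[0.4485, 0.0102, 0.11], [0.4496, 0.0237, 0.11], [0.4776, 0.0135, 0.11], [0.4909, 0.0148, 0.11], [0.4904, 0.0078, 0.11], [0.4915, 0.0214, 0.11]]
bar si [[0.4755, 0.0208, 0.11], [0.4913, 0.0179, 0.11], [0.4473, 0.0259, 0.11], [0.4927, 0.0177, 0.11]]
ticks sc [[0.4845, -0.0118, 0.07], [0.5004, 0.0139, 0.07]] si [[0.5001, 0.0177, 0.07], [0.4846, -0.0077, 0.07]]
[[0.47076527 0.01525051 0.075     ]]
[[0.46810611 0.02215468 0.075     ]]
```

{"method": "step_arm", "body": {
  "series": [
    [[0.0918,0.008,-0.016,0,1],[0.0918,0.023,-0.048,0,2],[0.0918,0.038,-0.08,0,3],[0.0918,0.053,-0.112,0,4],[0.0918,0.068,-0.144,0,5],[0.0918,0.083,-0.176,0,6],[0.0918,0.098,-0.208,0,7],[0.0918,0.113,-0.24,0,8],[0.0918,0.128,-0.272,0,9],[0.0918,0.143,-0.304,0,10],[0.0918,0.158,-0.336,0,11],[0.0918,0.173,-0.368,0,12],[0.0918,0.188,-0.4,0,13],[0.0918,0.203,-0.432,0,14],[0.0918,0.218,-0.464,0,14.4],[0.0918,0.233,-0.496,0,14.4],[0.0918,0.248,-0.528,0,14.4],[0.0918,0.263,-0.56,0,14.4],[0.0918,0.273,-0.576,0,14.4],[0.0918,0.273,-0.576,0,14.4]]
  ]
}}

```text
clock: 1.82
position: [0.4721, 0.0121, 0.2403]
ee_rot: [0.12, 3.138, -0.004]
force: [-0.0, 0.4, 0.6]
width: 0.997
```

```bash
python3 - <<'E'
from cell import observe, eyes, arm
from h import *
s=observe();print(s["clock"],s["position"],s["joints"].round(3),R.from_rotvec(s["ee_rot"]).as_matrix().round(4))
p=eyes.camera_params("wrist");im,d=eyes.get_image("wrist");cv2.imwrite("pics/w1.png",im[:,:,::-1])
np.savez("w1.npz",im=im,d=d,**p)
print(p["position"],proj(p,[[.471,.016,.11],[.493,.0145,.11],[.448,.0176,.11]]))
E
```

```text
1.8167 [0.47212229 0.01209945 0.24029851] [-0.455  0.182  0.37   1.955 -0.074  1.016  1.442] [[-0.9971  0.0767  0.0013]
 [ 0.0767  0.9971 -0.0029]
 [-0.0015 -0.0028 -1.    ]]
[0.38710833 0.01965635 0.3827174 ] [[322.83413704 230.01468264]
 [323.00619791 260.01741996]
 [322.68734491 197.07959121]]
```

View pics/w1.png

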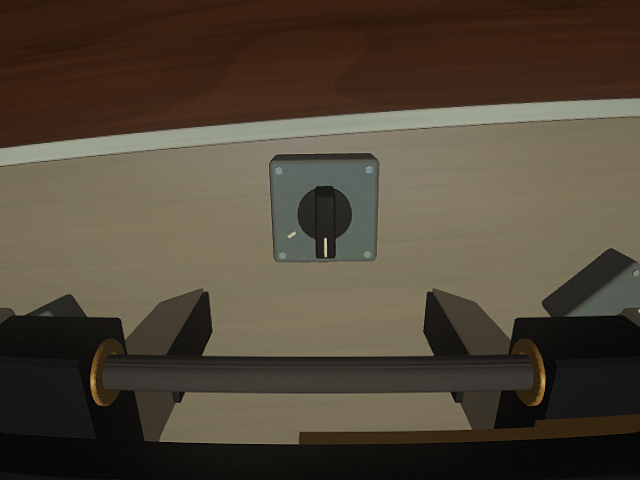

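```bash
python3 - <<'E'
from h import *
f=np.load("w1.npz");im=f["im"]
c=im[145:270,262:387,::-1];c=cv2.convertScaleAbs(cv2.resize(c,(600,600),interpolation=cv2.INTER_CUBIC),alpha=1.8)
cv2.imwrite("pics/w1z.png",c)
d=f["d"];print([ (y,x,round(float(d[y,x]),4)) for y,x in((190,325),(220,325),(240,325),(160+20,285),(210,305))])
E
```

```text
[(190, 325, 0.2964), (220, 325, 0.2849), (240, 325, 0.2885), (180, 285, 0.3155), (210, 305, 0.3178)]
```

View pics/w1z.png

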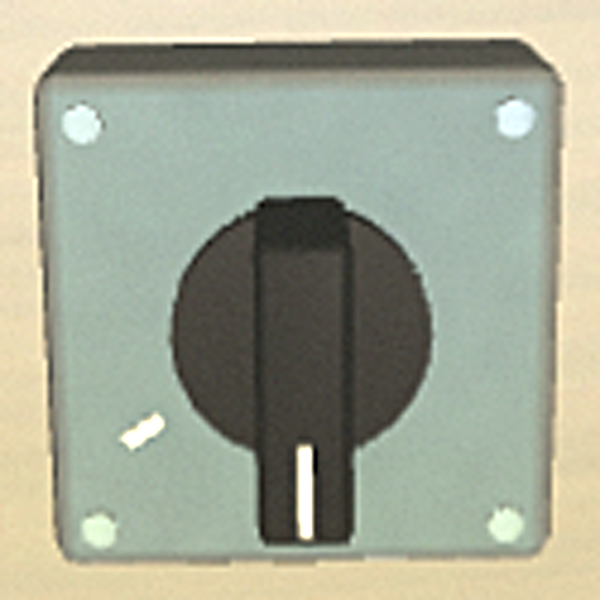

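```bash
python3 - <<'E'
from h import *
f=np.load("w1.npz")
u=lambda l:[(x/4.8+262-.4,y/4.8+145-.4) for x,y in l]
P=onz(f,u([(255,248),(348,248),(353,543),(260,543)]),.11);print(P.round(4).tolist(),P.mean(0))
a=(P[2]+P[3]-P[0]-P[1]);print("bar yaw",np.degrees(np.arctan2(a[1],a[0])),np.hypot(a[0],a[1])/2)
Q=onz(f,u([(81,124),(514,118),(507,526),(99,530)]),.071);print("screws",Q.mean(0));a=(Q[2]+Q[3]-Q[0]-Q[1]);print(np.degrees(np.arctan2(a[1],a[0])))
c=onz(f,u([(302,330)]),.075);print("skirt",c)
E
```

```text
[[0.447, 0.0123, 0.11], [0.448, 0.0253, 0.11], [0.4919, 0.0231, 0.11], [0.4909, 0.0096, 0.11]] [0.46947356 0.01756472 0.11      ]
bar yaw -3.199910329607229 0.04394851703868202
screws [0.46974749 0.01748578 0.071     ]
-3.4150959843235733
skirt [[0.46857942 0.01779312 0.075     ]]
```

{"method": "step_arm", "body": {
  "series": [
    [[0.06,-0.002,0.005,-0.01,1.1],[0.06,-0.002,0.005,-0.03,1.1],[0.06,-0.002,0.005,-0.05,1.1],[0.06,-0.002,0.005,-0.07,1.1],[0.06,-0.002,0.005,-0.09,1.1],[0.06,-0.002,0.005,-0.105,1.1],[0.06,-0.002,0.005,-0.105,1.1],[0.06,-0.002,0.005,-0.105,1.1]]
  ],
  "squeeze": 30
}}

```text
clock: 2.53
position: [0.4682, 0.0205, 0.1347]
ee_rot: [-0.085, -3.138, 0.003]
force: [0.8, -0.4, 0.4]
width: 0.658
```

```bash
python3 - <<'E'
from cell import observe, eyes, arm
from h import *
s=observe();print(s["clock"],s["position"],s["joints"].round(3),s["width"],R.from_rotvec(s["ee_rot"]).as_matrix().round(4)[:,0])
p=eyes.camera_params("wrist");im,d=eyes.get_image("wrist");cv2.imwrite("pics/w2.png",im[:,:,::-1])
im,d=eyes.get_image("scene");cv2.imwrite("pics/s2.png",cv2.resize(im[150:290,260:440,::-1],None,fx=4,fy=4))
E
```

```text
2.5333 [0.46823178 0.02046755 0.13470803] [-0.423  0.32   0.331  2.091 -0.147  0.755  1.517] 0.6579485364646763 [-0.9985  0.0543  0.0019]
```

View pics/w2.png

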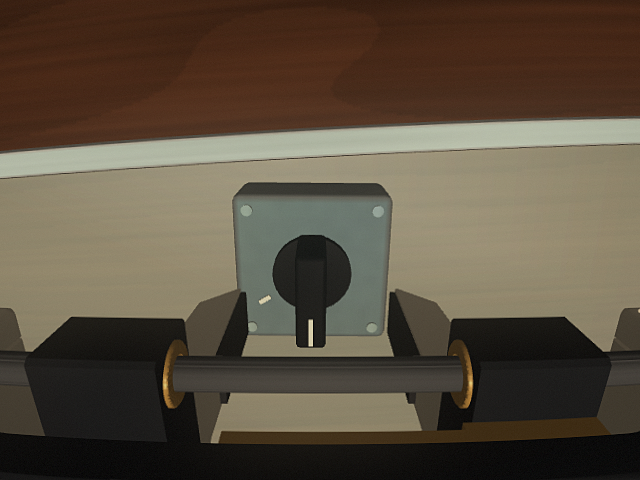

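View pics/s2.png

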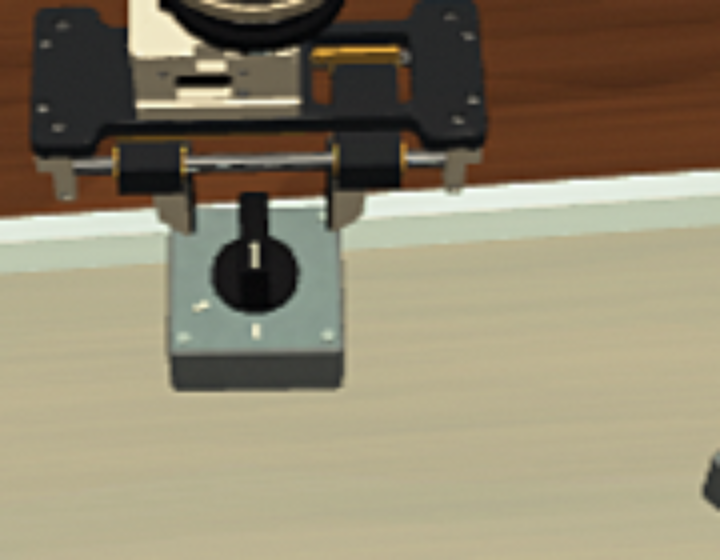

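```bash
python3 - <<'E'
from cell import observe
s=observe();print(s["clock"],s["position"],s["dq"].round(3),s["ee_rot"])
E
```

```text
2.6333 [0.46948398 0.02021221 0.13591019] [ 0.004 -0.009  0.006 -0.008  0.    -0.004  0.005] [ 8.59109315e-02  3.13931517e+00 -2.13561777e-03]
```

{"method": "step_arm", "body": {
  "series": [
    [[0.05,0.0,-0.003,-0.01,0],[0.05,0.0,-0.003,-0.02,0],[0.05,0.0,-0.003,-0.03,0],[0.05,0.0,-0.003,-0.04,0],[0.05,0.0,-0.003,-0.041,0],[0.05,0.0,-0.003,-0.041,0],[0.05,0.0,-0.003,-0.041,0]]
  ]
}}

```text
clock: 3.22
position: [0.4694, 0.0171, 0.0947]
ee_rot: [0.086, 3.14, -0.003]
force: [-0.7, -0.8, 0.9]
width: 0.547
```

```bash
python3 - <<'E'
from cell import observe, eyes, arm
from h import *
s=observe();print(s["clock"],s["position"],s["force"],s["width"])
im,d=eyes.get_image("wrist");cv2.imwrite("pics/w3.png",im[:,:,::-1])
s=observe();print(s["clock"],s["position"],s["force"],s["width"])
E
```

```text
3.2167 [0.46940158 0.01708736 0.09469853] [-0.65493282 -0.77126628  0.87847987] 0.5471342970069766
3.2667 [0.46958649 0.01712826 0.09495441] [ 0.0390788  -0.00856129  0.41462491] 0.5487734064961599
```

View pics/w3.png

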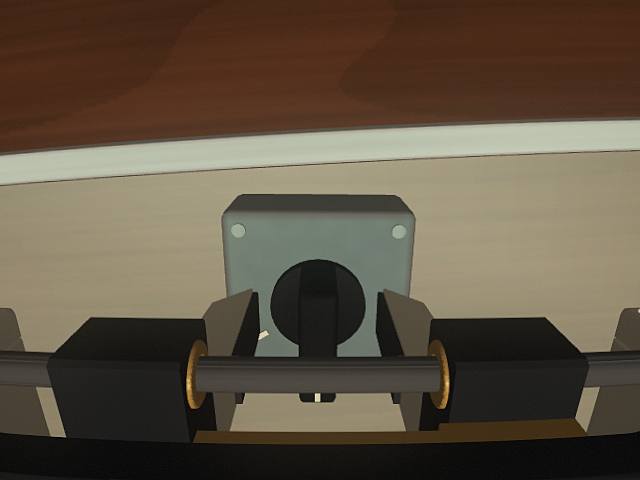

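The bar (column 318) is centred between the fingers (259 and 377), so I'll close on it.

{"method": "step_arm", "body": {
  "series": [
    [[0.0,0,0,0,0],[0.0,0,0,0,0],[0.0,0,0,0,0],[0.0,0,0,0,0],[0.0,0,0,0,0],[0.0,0,0,0,0],[0.0,0,0,0,0],[0.0,0,0,0,0]]
  ],
  "squeeze": 30
}}

```text
clock: 3.93
position: [0.4697, 0.0171, 0.0951]
ee_rot: [0.086, 3.139, -0.002]
force: [-1.3, -0.3, 1.0]
width: 0.151
```

{"method": "step_arm", "body": {
  "series": [
    [[0.0,0,0,0,-4],[0.0,0,0,0,-8],[0.0,0,0,0,-12],[0.0,0,0,0,-16],[0.0,0,0,0,-20],[0.0,0,0,0,-24],[0.0,0,0,0,-28],[0.0,0,0,0,-30],[0.0,0,0,0,-30],[0.0,0,0,0,-30]]
  ]
}}

```text
clock: 4.77
position: [0.4697, 0.0173, 0.095]
ee_rot: [0.893, 3.011, -0.003]
force: [-0.6, 0.8, 0.7]
width: 0.151
```

```bash
python3 - <<'E'
from cell import observe
from h import *
s=observe();m=R.from_rotvec(s["ee_rot"]).as_matrix();print(s["position"],s["force"],s["ft_torque"],s["width"],"yaw",np.degrees(np.arctan2(m[0,1]*-1,m[1,1])),s["joints"].round(2))
E
```

```text
[0.46973892 0.01734034 0.09504772] [-0.58869452  0.75006926  0.67973881] [ 0.24643143 -0.08719061  0.03420672] 0.15104548947013394 yaw -33.05567638032445 [-0.5   0.4   0.45  2.13 -0.28  0.66  1.14]
```

{"method": "step_arm", "body": {
  "series": [
    [[0.0,0,0,0,-4],[0.0,0,0,0,-8],[0.0,0,0,0,-12],[0.0,0,0,0,-16],[0.0,0,0,0,-20],[0.0,0,0,0,-23],[0.0,0,0,0,-26],[0.0,0,0,0,-28],[0.0,0,0,0,-28.5],[0.0,0,0,0,-28.5],[0.0,0,0,0,-28.5],[0.0,0,0,0,-28.5]]
  ]
}}

```text
clock: 5.77
position: [0.4699, 0.0175, 0.0951]
ee_rot: [1.605, 2.7, -0.002]
force: [1.1, 1.5, -1.7]
width: 0.154
```

```bash
python3 - <<'E'
from cell import observe,eyes
from h import *
s=observe();m=R.from_rotvec(s["ee_rot"]).as_matrix();print(s["position"],s["force"],s["ft_torque"],s["width"],"yaw",np.degrees(np.arctan2(m[0,1]*-1,m[1,1])),s["joints"].round(2))
a,_=eyes.get_image("scene");b,_=eyes.get_image("wrist")
cv2.imwrite("pics/h.png",np.hstack([cv2.resize(a[150:270,260:380,::-1],(400,400)),cv2.resize(b[150:450,170:470,::-1],(400,400))]))
E
```

```text
[0.46993379 0.01749475 0.09506054] [ 1.14924794  1.49127357 -1.74822721] [ 0.29481061 -0.40182266  0.39419334] 0.15434313905609667 yaw -61.46237429041257 [-0.6   0.42  0.59  2.14 -0.37  0.68  0.74]
```

View pics/h.png

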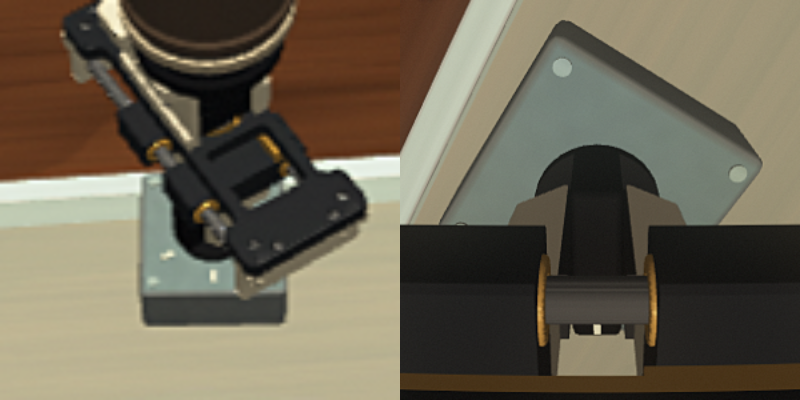

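The bar is still gripped and turned 58° by tool yaw. The torque rise to 0.39 N m shows it is against the stop. Next I'll hold it there, then open.

{"method": "step_arm", "body": {
  "series": [
    [[0.0,0,0,0,0],[0.0,0,0,0,0],[0.0,0,0,0,0],[0.0,0,0,0,0],[0.0,0,0,0,0],[0.0,0,0,0,0],[0.0,0,0,0,0],[0.0,0,0,0,0],[0.0,0,0,0,0],[0.0918,0,0,0,0],[0.0918,0,0,0,0],[0.0918,0,0,0,0],[0.0918,0,0,0,0],[0.0918,0,0,0,0],[0.0918,0,0,0,0],[0.0918,0,0,0,0],[0.0918,0,0,0,0],[0.0918,0,0,0,0]]
  ]
}}

```text
clock: 7.37
position: [0.4699, 0.0175, 0.0951]
ee_rot: [1.606, 2.699, -0.002]
force: [0.3, 1.0, 0.3]
width: 0.757
```

```bash
python3 - <<'E'
from cell import observe,eyes
from h import *
s=observe();print(s["clock"],s["position"],s["force"],s["ft_torque"],s["width"])
b,_=eyes.get_image("wrist")
cv2.imwrite("pics/r.png",b[...,::-1])
E
```

```text
7.3667 [0.46993021 0.01745368 0.09507799] [0.26953351 0.99966036 0.26790446] [-0.07094918 -0.01934096 -0.00185258] 0.757097377166966
```

View pics/r.png

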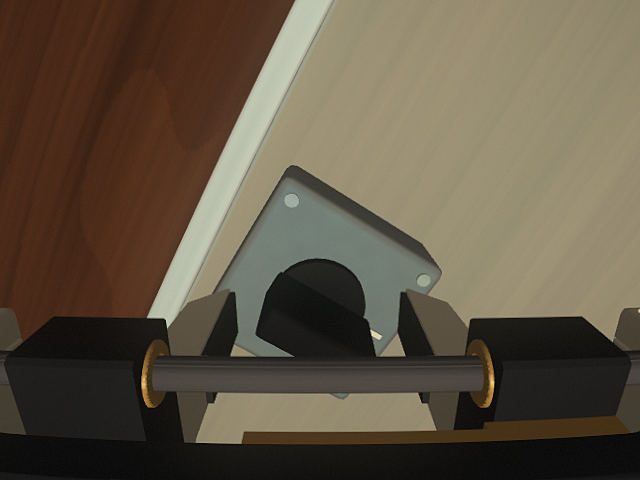

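The bar has sprung back and lies clear between the open fingers, with its right end at about (372,340). Now I'll retreat straight up.

{"method": "step_arm", "body": {
  "series": [
    [[0.0918,0,0,0,0],[0.0918,0,0,0,0],[0.0918,0,0,0.01,0],[0.0918,0,0,0.025,0],[0.0918,0,0,0.045,0],[0.0918,0,0,0.07,0],[0.0918,0,0,0.1,0],[0.0918,0,0,0.13,0],[0.0918,0,0,0.15,0],[0.0918,0,0,0.15,0],[0.0918,0,0,0.15,0],[0.0918,0,0,0.15,0],[0.0918,0,0,0.15,0]]
  ]
}}

```text
clock: 8.5
position: [0.4692, 0.0174, 0.2442]
ee_rot: [-1.606, -2.699, 0.004]
force: [0.5, 0.0, -0.2]
width: 0.999
```

```bash
python3 - <<'E'
from cell import observe,eyes
from h import *
s=observe();print(s["clock"],s["position"],s["force"],s["dq"].round(3))
p=eyes.camera_params("wrist");b,_=eyes.get_image("wrist");a,_=eyes.get_image("scene");c,_=eyes.get_image("side")
np.savez("w9.npz",im=b,**p)
cv2.imwrite("pics/e.png",b[...,::-1])
for n,x in(("scene",a),("side",c)):
    o=np.load(n+"0.npz")["im"]
    for k,(x0,y0,x1,y1) in ({"dimmer":(150,255,210,325),"toggle":(430,235,505,300)} if n=="scene" else {"dimmer":(335,355,415,435),"toggle":(285,145,345,200)}).items():
        df=cv2.GaussianBlur(cv2.absdiff(o,x),(3,3),0)[y0:y1,x0:x1].max(2);print(n,k,df.max(),(df>40).sum())
cv2.imwrite("pics/e2.png",np.hstack([a,c])[::1,:,::-1][:, :][::2,::2])
E
```

```text
8.5 [0.46915595 0.01744398 0.24422872] [ 0.53434031  0.01708285 -0.15389741] [ 0.004  0.007 -0.001  0.001  0.001  0.001  0.001]
scene dimmer 2 0
scene toggle 3 0
side dimmer 11 0
side toggle 175 1076
```

View pics/e.png

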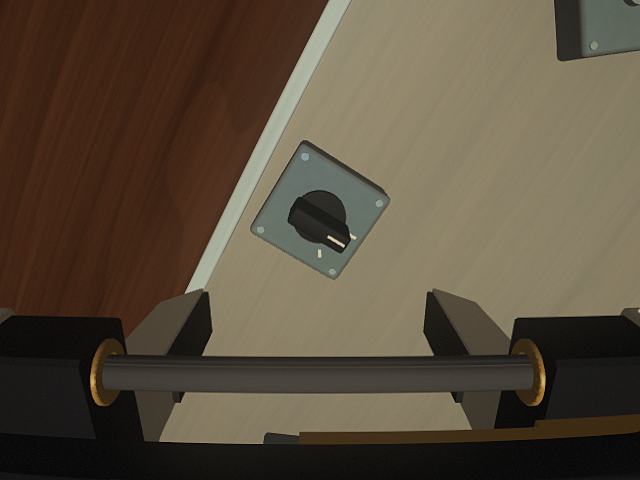

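View pics/e2.png

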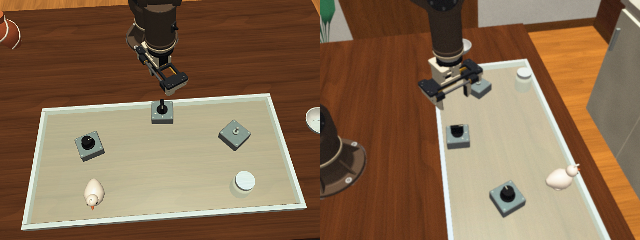

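The side view's toggle difference is only the gripper blocking it; the scene view shows the toggle unchanged. One check of the knob's angle remains.

```bash
python3 - <<'E'
from h import *
f=np.load("w9.npz");im=f["im"];sub=im[228:254,322:350]
m=(sub.min(2)>140).astype(np.uint8)
n,l,st,c=cv2.connectedComponentsWithStats(m);print(st[1:].tolist(),c[1:].tolist())
i=1+np.argmax(st[1:,4]);ys,xs=np.where(l==i)
P=onz(f,np.c_[xs+322,ys+228],.11)[:,:2];v=cv2.fitLine(P.astype(np.float32),cv2.DIST_L2,0,0.01,.01).ravel();print("yaw",np.degrees(np.arctan2(v[1],v[0])),v)
# direction axis -> line centre
d=P.mean(0)-[.4697,.0174];print("from axis",np.degrees(np.arctan2(d[1],d[0])))
E
```

```text
[[6, 8, 17, 11, 42]] [[13.738095238095237, 13.023809523809524]]
yaw -3.8645747 [ 0.99772614 -0.06739843  0.4837884   0.01687444]
from axis -2.1363797672961975
```

Back at rest: the line's yaw is −3.9°, against −3.2° before the twist. I'll hand the job in.

```bash
python3 -c "
from cell import arm
print(arm.sign_off())"
```

```text
the job is handed in; nothing more can be done
None
```

I gripped the reset knob, twisted it about 58° clockwise to its stop and held it there for about a second. I then opened the fingers so it sprang back, raised the gripper 150 mm and handed the job in at about 8.7 s. The hand-in gave no verdict.

- **At the stop:** the tool had turned from −3.1° to −61.5°, and the moment rose to 0.39 N m, against 0.13 N m from the spring at the stop. The pads were still closed on the 14 mm bar.
- **Back at rest:** the bar's white line lay at −3.9°, against −3.2° before the twist, well within 10°.
- **Dimmer and toggle:** the scene camera showed no change in either. The side camera also showed the dimmer unchanged. Its toggle check did not pass (large image difference), because the raised gripper blocked the view, so the toggle rests on the scene camera alone.
- **Robot clear:** the fingers were open, the gripper was well above everything, and the measured force was close to zero.

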